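# Wedge a gel cassette against the core of an electrophoresis tank and hold it

## Task

Set up the gel tank for a one-gel run: slide the carry lock on top of the core all the way to its open end stop, so that the gaps beside the core are free. Then take the clamp wedge from the rack and slide it upright, down to the tank floor, into the only gap wide enough for it, between the loose gel cassette and the tank wall, about the middle of the cassette. With the wedge, gently push the cassette towards the core until it sits flush on the gasket, and finish while still holding the wedge there, keeping the cassette pressed (I fit the clamp while you hold); leave everything else where it stands.

Things in the scene. Friction and masses are not known exactly. Their poses are not given: they have to be found in the camera images.
- tank: clear open-topped electrophoresis tank, fixed to the bench, outside 146 mm (its x) by 150 mm (its y) by 115 mm high, walls and floor 5 mm thick: inside it reaches 68 mm either side of its middle along x, 70 mm along y. Origin: centre of its underside. The core stands across its middle, the dam on one side of the core (along x), the cassette on the other; which side is which changes.
- core_top (a point): centre of the top of the core, 115 mm above the tank's underside. The core is a fixed grey open frame, 132 mm long along the tank's y, 40 mm thick along its x; its two black gasket faces are square to the tank's x, 20 mm either side of its middle, from the floor (5 mm) up to 104 mm. Two electrode posts stand on it at the tank's y = -56 mm, up to 138 mm high
- carry_lock (a joint): the carry lock, a flat frosted bar lying across the core's top, 120 mm long (tank's x), 22 mm wide (tank's y), 5 mm thick, with a square finger grip. It slides along the tank's y: 0 = locked, bar over the tank's middle, covering the gaps on both sides; 0.052 m = open, at its end stop towards the tank's +y, the gaps' middles free. Takes about 2 N to move and stays where it is left
- lock_grip (a point): top centre of the carry lock's finger grip, 146 mm above the tank's underside; the grip is 16 mm by 16 mm and 26 mm tall, rising from the bar (top of the bar 120 mm above the tank's underside); this point moves with the lock
- cassette: the gel cassette, a flat white plate 8 mm thick (its x), 100 mm wide (its y), 100 mm tall, 0.09 kg, loose, standing upright on the tank floor between core and tank wall, 12 to 15 mm off the gasket; behind it 25 to 28 mm are free up to the wall. Origin: centre of its underside; flush, this is 24 mm from the tank's middle along the tank's x. May crack under more than 60 N
- cassette_top (a point): centre of the cassette's top edge, 100 mm above its origin
- dam: the blanking dam, a white ribbed plastic block 32 mm thick (tank's x), 100 mm wide, 100 mm tall, fixed in the tank on the other side of the core; behind it only 13 to 16 mm are free, too narrow for the wedge. Origin: centre of its underside
- wedge: the clamp wedge, frosted plastic, standing upright in one of the two slots of the rack, 160 mm tall in all, about 0.16 kg: a blade 18 mm thick (its x) and 56 mm wide (its y) from 0 to 95 mm with a rounded lower edge, and above it, centred, a ribbed grip tab 12 mm thick (its x), 40 mm wide (its y) from 95 to 160 mm. The same front and back. Origin: centre of its underside
- rack: grey plastic accessory rack, fixed to the bench, 120 mm (its x) by 100 mm (its y) by 50 mm high, with two slots 21 mm by 60 mm, 42 mm deep (slot floor 8 mm high), at its x = -30 and +30 mm. Origin: centre of its underside. The wedge stands in one slot, the blank in the other
- blank: a plain clear plastic plate, 14 mm by 56 mm by 85 mm tall, no grip tab, standing in the other slot of the rack; leave it. Origin: centre of its underside
- beaker: glass beaker, 68 mm across, 85 mm tall, between tank and rack; leave it. Origin: centre of its underside
- timer: flat white timer, 62 mm square, 18 mm tall; leave it. Origin: centre of its underside
- buffer_bottle: white plastic bottle, 76 mm across, 190 mm tall; leave it. Origin: centre of its underside
- tip_box: pipette tip box, 85 by 127 by 62 mm; leave it. Origin: centre of its underside
- tank_lid: clear lid of the tank, 152 by 158 mm, 52 mm tall with its two plugs, lying on the bench; leave it. Origin: centre of its underside
- marker: black marker pen, 15 mm thick, 130 mm long, lying on the bench; leave it. Origin: under its middle

How it is judged:
By the outcome, as a careful person would: the job done as asked, in the order asked, and still so for the second after the job is handed in, while the arm keeps its last pose, push and grip.
It also fails if it takes over 58 s, if anything falls off the work surface, if the arm or the gripper's body presses on something with over 40 N, if the wrist force passes 120 N, or if a joint passes its speed limit or range.

## Robot

A 7-joint arm with a two-finger parallel gripper is mounted at the origin on the work surface. World frame = base frame: x ahead of the robot, y to its left, z up, the work surface at z = 0. Lengths are in m, angles in rad, forces in N, time in s.
With the tool pointing down it reaches from about 0.425 to 0.925 m from the base axis. Payload 6.8 kg.
Tool frame: the origin (TCP) lies where the fingers leave the gripper's body, on its centre line; the fingertips stand 73 mm ahead of it and the grasp point (between the pads) lies 54 mm ahead of it; z points along the fingers, y is the line along which they close (so a half turn about z gives the same grasp; the last joint's range is limited). The gripper opens to 85 mm and grips with 20 to 120 N. Pads are 22 mm wide; open, the fingers measure 114 mm over their backs; the gripper's body (76 mm by 85 mm) begins 54 mm behind the grasp point. The pads swing forward as they close: fully open they stand 13 mm farther back than shut.
Start: joints at [-1.3, 0.477, 0.022, 1.555, -0.011, 1.109, -0.083], TCP at [0.25, 0.627, 0.304] pointing down, gripper open.
Joint ranges: [-2.96, 2.96], [-0.34, 2.1], [-1.41, 1.46], [0.24, 2.44], [-1.37, 4.51], [0.17, 1.92], [-2.96, 2.96]. Speed limits (rad/s): [2.39, 2.39, 3.14, 3.14, 3.14, 3.14, 3.14].

## Interface

Orientations are given as a rotation vector (axis times angle).
In Python, from bench import r gives the robot as it stands.
- The arm moves only by the tool advance, called after ">>>" in YAML: its name, and indented under it one key for each argument. Schema: {"type":"object","properties":{"motion":{"type":"string"},"aperture":{"type":"number"},"grip_force":{"type":"number"},"only":{"type":"string"},"quiet":{"type":"boolean"},"lines":{"type":"string"}},"required":["motion"],"additionalProperties":false}. motion is a string of 1 to 5 rows, parted by semicolons, with the numbers parted by spaces; each row has 6 numbers: dx, dy, dz in m, then a rotation vector rx, ry, rz in rad; each row is the pose to reach, as a shift and turn from the pose commanded when the call began, along the tool's axes at that moment; what a row does not reach only later rows make up. A row lasts 1/10 s, in which the tool goes at most 0.05 m and 0.15 rad, less where a joint would pass 70% of its speed; a pose out of reach is approached as far as the arm can. aperture is the finger opening in m, set as the call begins (left out keeps the last). The fingers move at their own pace and stop on an object; grip_force is the grip in N (left out, the last holds). Time passes only in rows, so rows that do not move let the fingers close. The tool returns the time, the measured TCP pose, the force, the opening and the grip force at its end. only (a regular expression) keeps the lines of the reply that match it, lines (a string "A,B") keeps lines A to B, and quiet returns only ok. Input that does not fit is refused with a message, and nothing moves.
- r.get_obs(): the state, without advancing time (a new reading comes with each control period).
- r.grab_frame(name): name is "side" or "top" or "wrist"; returns (picture, depth): 400x640x3 uint8, blue, green, red; 400x640 float32, m along the optical axis (not along the pixel's ray), 0 where there is no reading.
- r.camera_info(name): a dict with "camera_matrix" (3x3 intrinsics, pixels), "k1" (the pictures are not rectified: a ray, as slopes to the right and down, at radius r is drawn at 1 + k1 r^2 times it, then the intrinsics apply), "R" (3x3) and "t" (3): a world point X has camera coordinates R X + t. Camera axes: x right, y down, z forward; pixel columns grow to the right and rows downward; lengths in m; the calibration is good to about 2 mm. A picture is of the moment at which its call begins: read the wrist's pose just before it. camera_info takes no time and is no camera call; for the wrist camera it gives the pose at the moment of the call.
- r.hand_in(): hands the job in; it is judged then, once.
The state is a dict: "clock": time; "joints": joint angles; "qvel": joint speeds; "tau": joint torques, N m; "tcp_pos": TCP position; "orientation": TCP orientation; "contact_force": force on the tool from outside, world axes, zero at the start; "moment": the same for the moment, N m; "grip_width": finger opening in m; "gripper_force": force on a finger pad.
Only numpy, scipy, OpenCV 4.12 (cv2) and the standard library are available. Lean on these libraries where they do the work, as an engineer would, in place of code of your own. Each camera call takes 0.05 s, during which the arm holds its last target. There are 200 camera calls.

## Working session

There is one attempt and no reset: what is moved stays moved. The work goes in short steps, Python scripts to look and compute and a tool call to move; the robot and the scene stay as the last step left them, time stands still between calls to the robot, and variables do not carry over. Pictures are saved under pics/ and viewed, at most 10 in all, crops included, and the job is handed in when it is done.

```bash
ls; mkdir -p pics; cat > h.py <<'E'
import numpy as np, cv2
from bench import r
def cam(n):
    c=r.camera_info(n); return np.array(c["camera_matrix"]),c["k1"],np.array(c["R"]),np.array(c["t"])
def ray(c,u,v):
    K,k1,R,t=c
    d=cv2.undistortPoints(np.array([[[u,v]]],float),K,np.array([0.,0,0,0])) [0,0]
    s=d.copy()
    for _ in range(30): s=d/(1+k1*(s@s))
    return -R.T@t, R.T@np.array([s[0],s[1],1.])
def onz(c,u,v,z):
    o,d=ray(c,u,v); return o+d*(z-o[2])/d[2]
def cloud(c,D):
    K,k1,R,t=c
    v,u=np.mgrid[:D.shape[0],:D.shape[1]]
    d=np.stack([(u-K[0,2])/K[0,0],(v-K[1,2])/K[1,1]],-1); s=d.copy()
    for _ in range(30): s=d/(1+k1*(s**2).sum(-1,keepdims=True))
    P=np.concatenate([s,np.ones(s.shape[:2]+(1,))],-1)*D[...,None]
    return (P-t)@R
def proj(c,X):
    K,k1,R,t=c; p=R@np.array(X)+t; s=p[:2]/p[2]; s=s*(1+k1*(s@s)); return K[:2,:2]@s+K[:2,2]
E
python3 - <<'E'
from h import *
o=r.get_obs(); print(o)
for n in("top","side"):
    p,D=r.grab_frame(n); c=r.camera_info(n); print(n,c)
    cv2.imwrite(f"pics/{n}0.png",p); np.save(f"pics/{n}0.npy",D); 
E
```

```text
bench.py
pics
{'clock': 0.0, 'joints': array([-1.30011569,  0.47781502,  0.02233636,  1.55645035, -0.01149409,
        1.1093058 , -0.08309184]), 'qvel': array([-3.53153754e-04,  1.01231664e-03, -6.60179729e-04, -3.65275239e-05,
       -1.97599745e-03,  1.57988373e-03,  8.62855886e-04]), 'tau': array([ 2.11194138e-04, -5.96451473e+01,  1.60790406e+00, -2.81193870e+01,
        1.24328246e-02,  9.45068139e-03,  1.60399668e-05]), 'tcp_pos': array([0.24944047, 0.62672336, 0.302916  ]), 'orientation': array([-5.91342697e-01, -3.08522344e+00,  2.88789989e-03]), 'contact_force': array([-0.21939761, -0.86829146,  0.91006406]), 'moment': array([ 0.05071474,  0.03124255, -0.00930877]), 'gripper_force': 0.0, 'grip_width': 0.0850555605671536}
top {'camera_matrix': array([[395.62369924,   0.        , 315.43749224],
       [  0.        , 395.62369924, 188.64174511],
       [  0.        ,   0.        ,   1.        ]]), 'k1': -0.0927994799558398, 'R': array([[-1.04728687e-02, -9.99944899e-01, -7.19219299e-04],
       [-9.89281103e-01,  1.04659407e-02, -1.45648083e-01],
       [ 1.45647585e-01, -8.13843188e-04, -9.89336201e-01]]), 't': array([-0.02401033,  0.57726606,  1.530044  ])}
side {'camera_matrix': array([[449.13508212,   0.        , 323.57200249],
       [  0.        , 449.13508212, 194.17349252],
       [  0.        ,   0.        ,   1.        ]]), 'k1': -0.06365419001882182, 'R': array([[ 0.86497952, -0.50173406, -0.00856496],
       [-0.32315584, -0.54389406, -0.77443499],
       [ 0.38390198,  0.67263822, -0.63259552]]), 't': array([-0.49152773,  0.26265568,  1.21133468])}
```

View pics/top0.png

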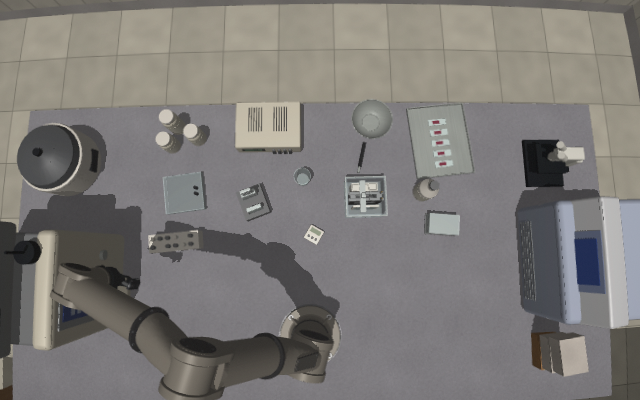

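View pics/side0.png

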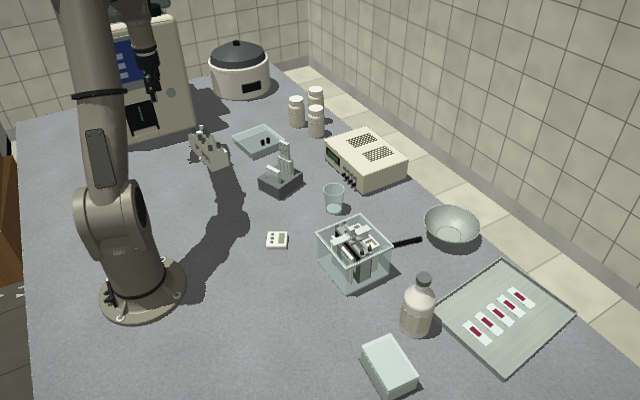

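```bash
python3 - <<'E'
from h import *
c=cv2.imread("pics/top0.png"); s=cv2.imread("pics/side0.png")
f=lambda i,x,y,w,h,k:cv2.resize(i[y:y+h,x:x+w],None,fx=k,fy=k,interpolation=cv2.INTER_CUBIC)
a=np.vstack([np.hstack([f(c,230,170,50,60,5),f(c,335,165,60,60,5)]),np.hstack([f(s,250,135,60,68,4.4).copy(),f(s,310,205,90,90,300/90.)])[:299] if False else np.hstack([f(s,250,135,50,60,5),f(s,310,208,90,90,10/3.)])[:300]])
cv2.imwrite("pics/crop0.png",a)
T=cam("top");print(onz(T,366,196,.115),onz(T,254,201,.05), onz(T,303,176,.085))
S=cam("side");o,d=ray(T,366,196);print(-T[2].T@T[3],-S[2].T@S[3])
E
```

```text
[ 0.53610956 -0.22102502  0.115     ] [0.52911758 0.21285479 0.05      ] [0.62082808 0.01773621 0.085     ]
[ 0.34797973 -0.02880543  1.59778834] [ 0.04500636 -0.91854935  0.96548472]
```

View pics/crop0.png

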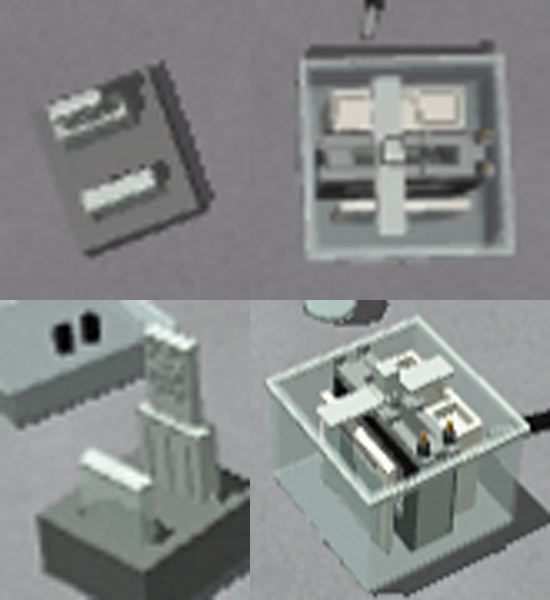

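```bash
cat >> h.py <<'E'
from scipy.spatial.transform import Rotation as Ro
def go(x,y,z,yaw=None):
    """tool shift/turn to vertical tool at xyz, tool y axis along yaw (mod pi)"""
    o=r.get_obs(); A=Ro.from_rotvec(o["orientation"]).as_matrix(); p=o["tcp_pos"]
    d=A.T@(np.array([x,y,z])-p); 
    if yaw is None: w=np.zeros(3)
    else:
        best=None
        for k in(0,np.pi):
            Y=np.array([np.cos(yaw+k),np.sin(yaw+k),0]);Z=np.array([0,0,-1.]);B=np.c_[np.cross(Y,Z),Y,Z]
            v=Ro.from_matrix(A.T@B).as_rotvec()
            if best is None or np.linalg.norm(v)<np.linalg.norm(best): best=v
        w=best
    print("shift",d.round(4),"turn",w.round(4),"yaw now",np.arctan2(A[1,1],A[0,1]).round(3),"j",o["joints"].round(2),"F",o["contact_force"].round(1),"p",p.round(4))
E
python3 - <<'E'
from h import *
c=cam("wrist");o=r.get_obs();A=Ro.from_rotvec(o["orientation"]).as_matrix()
print("cam in tool",A.T@(-c[2].T@c[3]-o["tcp_pos"]),"\n",c[2]@A, c[0][0,0],c[1])
go(.50,.18,.36,np.pi/2)
go(.50,-.22,.36,np.pi/2)
E
```

```text
cam in tool [ 0.07703823  0.00062621 -0.07084282] 
 [[ 3.15980160e-04  9.99999947e-01  7.98003269e-05]
 [-9.54362669e-01  3.25392049e-04 -2.98649946e-01]
 [-2.98649956e-01  1.82090046e-05  9.54362721e-01]] 334.81319552794764 -0.011685980412010135
shift [-0.398  -0.3226 -0.0564] turn [-1.600e-03 -2.000e-04 -3.787e-01] yaw now 1.192 j [-1.3   0.48  0.02  1.56 -0.01  1.11 -0.08] F [-0.3 -1.  -0.4] p [0.2495 0.6268 0.303 ]
shift [-0.5459 -0.6942 -0.0558] turn [-1.600e-03 -2.000e-04 -3.787e-01] yaw now 1.192 j [-1.3   0.48  0.02  1.56 -0.01  1.11 -0.08] F [-0.3 -1.  -0.4] p [0.2495 0.6268 0.303 ]
```

>>> advance:
  motion: "-0.038 -0.027 -0.007 0 0 0;-0.076 -0.054 -0.014 0 0 0;-0.114 -0.08 -0.021 0 0 0;-0.152 -0.107 -0.028 0 0 0;-0.19 -0.133 -0.035 0 0 0"

```text
clock: 0.6
tcp_pos: [0.3776, 0.4313, 0.3388]
orientation: [-0.591, -3.085, 0.001]
contact_force: [0.4, -0.1, -0.1]
grip_width: 0.0857
gripper_force: 0.0
```

>>> advance:
  motion: "-0.038 -0.027 -0.007 0 0 0;-0.076 -0.054 -0.014 0 0 0;-0.114 -0.08 -0.021 0 0 0;-0.152 -0.107 -0.028 0 0 0;-0.19 -0.133 -0.035 0 0 0"

```text
clock: 1.1
tcp_pos: [0.5048, 0.2375, 0.374]
orientation: [-0.592, -3.085, 0.0]
contact_force: [-1.1, 0.4, -0.8]
grip_width: 0.0855
gripper_force: 0.0
```

>>> advance:
  motion: "-0.038 -0.027 -0.006 0 0 -0.13;-0.038 -0.027 -0.006 0 0 -0.26;-0.038 -0.027 -0.006 0 0 -0.379;-0.038 -0.027 -0.006 0 0 -0.379;-0.038 -0.027 -0.006 0 0 -0.379"

```text
clock: 1.6
tcp_pos: [0.5294, 0.2004, 0.3796]
orientation: [-0.004, -3.141, 0.0]
contact_force: [-0.5, 0.4, 0.1]
grip_width: 0.0853
gripper_force: 0.0
```

```bash
python3 - <<'E'
from h import *
import pickle
c=cam("wrist");p,D=r.grab_frame("wrist");cv2.imwrite("pics/rackw.png",p);pickle.dump((c,p,D),open("rack.pkl","wb"))
go(.53,-.22,.40,np.pi/2)
E
```

```text
shift [-0.0015 -0.4206 -0.0203] turn [-0.0002 -0.0005 -0.0021] yaw now 1.569 j [-0.63  0.23  0.19  1.74 -0.05  1.18  1.14] F [ 0.4  0.4 -0.8] p [0.5294 0.2006 0.3796]
```

View pics/rackw.png

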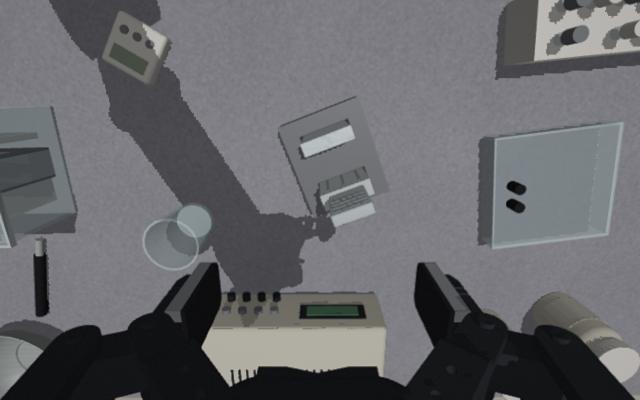

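>>> advance:
  motion: "0.01 -0.045 -0.005 0 0 0;0.02 -0.09 -0.01 0 0 0;0.03 -0.135 -0.015 0 0 0;0.04 -0.18 -0.02 0 0 0;0.05 -0.22 -0.02 0 0 0"

```text
clock: 2.15
tcp_pos: [0.4791, -0.0216, 0.4006]
orientation: [0.004, 3.14, 0.0]
contact_force: [0.4, 0.1, 0.6]
grip_width: 0.0856
gripper_force: 0.0
```

>>> advance:
  motion: "0 -0.04 0 0 0 0;0 -0.08 0 0 0 0;0 -0.12 0 0 0 0;0 -0.16 0 0 0 0;0 -0.2 0 0 0 0"

```text
clock: 2.65
tcp_pos: [0.4795, -0.2208, 0.4]
orientation: [0.002, 3.141, 0.0]
contact_force: [0.5, -0.5, 0.5]
grip_width: 0.0852
gripper_force: 0.0
```

>>> advance:
  motion: "0 0 0 0 0 0;0 0 0 0 0 0"

```text
clock: 2.85
tcp_pos: [0.4795, -0.22, 0.3997]
orientation: [-0.005, -3.141, -0.0]
contact_force: [0.4, 0.7, -0.1]
grip_width: 0.0855
gripper_force: 0.0
```

```bash
python3 - <<'E'
from h import *
import pickle
c=cam("wrist");p,D=r.grab_frame("wrist");cv2.imwrite("pics/tankw.png",p);pickle.dump((c,p,D),open("tank.pkl","wb"))
cv2.imwrite("pics/tankw2.png",cv2.resize(p[50:290,170:490],None,fx=2.5,fy=2.5,interpolation=cv2.INTER_CUBIC))
E
```

```text
(no output)
```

View pics/tankw2.png

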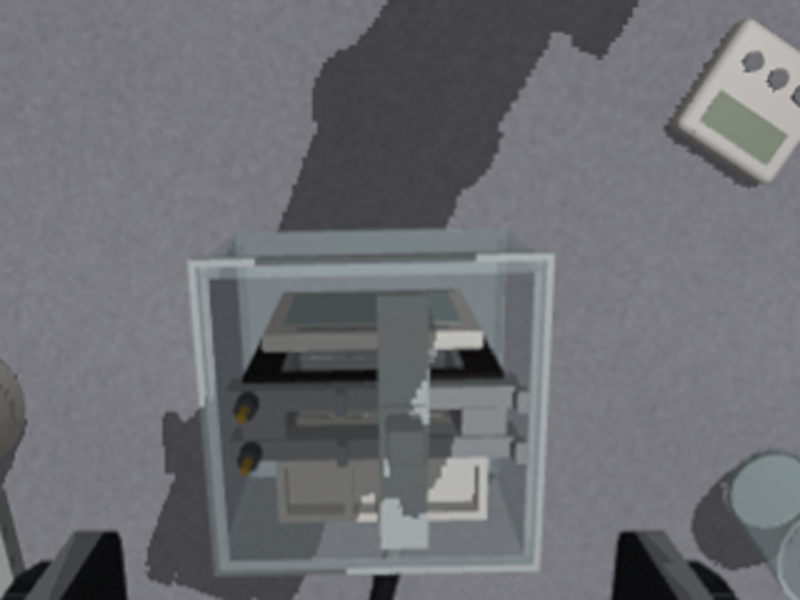

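```bash
python3 - <<'E'
from h import *
import pickle
c,p,D=pickle.load(open("tank.pkl","rb"))
q=lambda x,y,z:onz(c,(x+.5)/2.5-.5+170,(y+.5)/2.5-.5+50,z)
C=np.array([q(x,y,.115) for x,y in[(189,261),(553,254),(541,570),(217,573)]])
print(C.round(4),C.mean(0),[np.linalg.norm(C[i]-C[(i+1)%4]).round(4) for i in range(4)])
yv=(C[1]+C[2]-C[0]-C[3])[:2];print("yaw y-axis",np.arctan2(yv[1],yv[0])); xv=(C[2]+C[3]-C[0]-C[1])[:2];print("yaw x",np.arctan2(xv[1],xv[0]))
B=np.array([q(x,y,.12) for x,y in[(378,295),(430,295),(427,548),(381,548)]]);print("bar",B.round(4),B.mean(0))
print("cass top", [q(x,y,.105).round(4) for x,y in[(264,348),(481,346),(264,334),(482,333)]])
print("core edge", [q(x,y,.115).round(4) for x,y in[(245,382),(513,380),(245,460)]])
P=cloud(c,D)
for x,y in[(310,340),(450,339),(410,350),(405,440),(460,480),(480,395)]:
    print("depth",x,y,P[int(y/2.5+50),int(x/2.5+170)].round(4))
E
```

```text
[[ 0.4601 -0.2956  0.115 ]
 [ 0.4576 -0.1406  0.115 ]
 [ 0.6091 -0.1368  0.115 ]
 [ 0.6103 -0.2923  0.115 ]] [ 0.53428253 -0.21634015  0.115     ] [np.float64(0.155), np.float64(0.1516), np.float64(0.1554), np.float64(0.1502)]
yaw y-axis 1.5827825452059212
yaw x 0.023912509725359788
bar [[ 0.4741 -0.2151  0.12  ]
 [ 0.4741 -0.193   0.12  ]
 [ 0.5944 -0.1921  0.12  ]
 [ 0.5943 -0.2136  0.12  ]] [ 0.53423722 -0.20346953  0.12      ]
cass top [array([ 0.5013, -0.2665,  0.105 ]), array([ 0.5006, -0.1684,  0.105 ]), array([ 0.4948, -0.2662,  0.105 ]), array([ 0.4946, -0.1682,  0.105 ])]
core edge [array([ 0.5143, -0.2743,  0.115 ]), array([ 0.5137, -0.155 ,  0.115 ]), array([ 0.5518, -0.276 ,  0.115 ])]
depth 310 340 [ 0.4974 -0.2451  0.1073]
depth 450 339 [ 0.4967 -0.1823  0.1063]
depth 410 350 [ 0.4986 -0.2009  0.1202]
depth 405 440 [ 0.5302 -0.2039  0.1464]
depth 460 480 [ 0.572  -0.1742  0.0936]
depth 480 395 [ 0.5205 -0.1693  0.1165]
```

>>> advance:
  motion: "-0.027 0.008 0.02 0 0 0.01;-0.0545 0.0165 0.04 0 0 0.013;-0.0545 0.0165 0.08 0 0 0.013;-0.0545 0.0165 0.12 0 0 0.013;-0.0545 0.0165 0.16 0 0 0.013"
  aperture: 0.05
  grip_force: 30

```text
clock: 3.4
tcp_pos: [0.5348, -0.2006, 0.2384]
orientation: [0.015, 3.141, 0.001]
contact_force: [0.6, -0.4, -0.3]
grip_width: 0.0501
gripper_force: 0.0
```

```bash
python3 - <<'E'
from h import *
go(.534,-.2035,.197,1.582)
E
```

```text
shift [ 0.0008 -0.003   0.0414] turn [ 0.0009  0.0004 -0.021 ] yaw now 1.561 j [-0.11  0.41  0.46  1.9  -0.23  0.89  2.02] F [ 0.6 -0.4 -0.3] p [ 0.5348 -0.2006  0.2384]
```

>>> advance:
  motion: "0 -0.003 0.01 0 0 -0.021;0.0005 -0.003 0.025 0 0 -0.021;0.0005 -0.003 0.041 0 0 -0.021;0.0005 -0.003 0.041 0 0 -0.021"

```text
clock: 3.8
tcp_pos: [0.533, -0.2035, 0.1969]
orientation: [0.017, -3.138, -0.003]
contact_force: [0.5, 0.7, -0.0]
grip_width: 0.0497
gripper_force: 0.0
```

>>> advance:
  motion: "0 0 0 0 0 0;0 0 0 0 0 0;0 0 0 0 0 0;0 0 0 0 0 0"
  aperture: 0
  grip_force: 30

```text
clock: 4.2
tcp_pos: [0.5344, -0.2057, 0.2]
orientation: [-0.014, 3.14, 0.001]
contact_force: [0.2, 1.5, 6.4]
grip_width: 0.015
gripper_force: 33.8
```

>>> advance:
  motion: "0 0 -0.003 0 0 0;0 0.01 -0.003 0 0 0;0 0.02 -0.003 0 0 0;0 0.028 -0.003 0 0 0;0 0.034 -0.003 0 0 0"

```text
clock: 4.7
tcp_pos: [0.5337, -0.1714, 0.2003]
orientation: [-0.014, 3.141, -0.002]
contact_force: [7.1, -2.3, -18.7]
grip_width: 0.0149
gripper_force: 32.2
```

>>> advance:
  motion: "0 0.002 0 0 0 0;0 0.004 0 0 0 0;0 0.006 0 0 0 0;0 0.006 0 0 0 0"

```text
clock: 5.1
tcp_pos: [0.5336, -0.1659, 0.2003]
orientation: [-0.014, 3.141, -0.002]
contact_force: [7.5, -2.8, -18.0]
grip_width: 0.0151
gripper_force: 32.2
```

>>> advance:
  motion: "0 0.002 0.002 0 0 0;0 0.004 0.002 0 0 0;0 0.005 0.002 0 0 0;0 0.005 0.002 0 0 0"

```text
clock: 5.5
tcp_pos: [0.5335, -0.1654, 0.2002]
orientation: [-0.008, 3.139, -0.01]
contact_force: [4.3, -11.3, -5.9]
grip_width: 0.015
gripper_force: 33.6
```

>>> advance:
  motion: "0 0.002 0 0 0 0;0 0.003 0 0 0 0;0 0.004 0 0 0 0;0 0.004 0 0 0 0"

```text
clock: 5.9
tcp_pos: [0.5334, -0.1649, 0.2003]
orientation: [-0.004, 3.137, -0.017]
contact_force: [5.6, -21.0, -11.7]
grip_width: 0.015
gripper_force: 33.0
```

>>> advance:
  motion: "0 -0.004 0 0 0 0;0 -0.008 0 0 0 0;0 -0.008 0 0 0 0"

```text
clock: 6.2
tcp_pos: [0.5336, -0.1659, 0.2001]
orientation: [-0.012, 3.141, -0.001]
contact_force: [1.2, -3.6, -1.6]
grip_width: 0.0148
gripper_force: 34.4
```

>>> advance:
  motion: "0 0 0 0 0 0;0 0 0 0 0 0;0 0 0 0 0 0;0 0 0 0 0 0"
  aperture: 0.05

```text
clock: 6.6
tcp_pos: [0.5332, -0.1647, 0.1999]
orientation: [0.014, -3.141, -0.001]
contact_force: [0.4, 1.6, 0.4]
grip_width: 0.0499
gripper_force: 0.0
```

>>> advance:
  motion: "0 0 -0.02 0 0 0;0 0 -0.06 0 0 0;0 0 -0.11 0 0 0;0.02 0 -0.16 0 0 0;0.05 0 -0.2 0 0 0"

```text
clock: 7.1
tcp_pos: [0.4861, -0.1652, 0.3992]
orientation: [-0.015, 3.14, -0.001]
contact_force: [1.1, 0.1, 0.5]
grip_width: 0.0501
gripper_force: 0.0
```

```bash
python3 - <<'E'
from h import *
import pickle
go(.48,-.22,.4,1.582)
c=cam("wrist");p,D=r.grab_frame("wrist");pickle.dump((c,p,D),open("tank2.pkl","wb"))
a=cv2.resize(p[50:290,140:490],None,fx=2,fy=2,interpolation=cv2.INTER_CUBIC)
# rack picture beside
b=pickle.load(open("rack.pkl","rb"))[1]
b=cv2.resize(b[85:245,270:400],None,fx=3,fy=3,interpolation=cv2.INTER_CUBIC)[:480]
# (rack crop placed at x=700 scaled to 390 wide is too wide)
cv2.imwrite("pics/t2.png",a);cv2.imwrite("pics/rk.png",cv2.resize(b,None,fx=1.25,fy=1.25))
E
```

```text
shift [ 0.0066 -0.0548 -0.0007] turn [-0.0009  0.0017 -0.0019] yaw now 1.58 j [-0.25  0.12  0.51  1.84 -0.06  1.19  1.86] F [1.1 0.1 0.5] p [ 0.4861 -0.1652  0.3992]
```

View pics/t2.png

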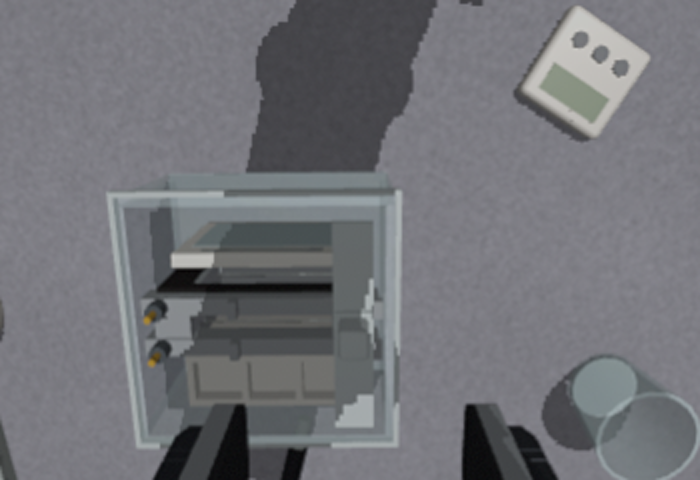

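View pics/rk.png

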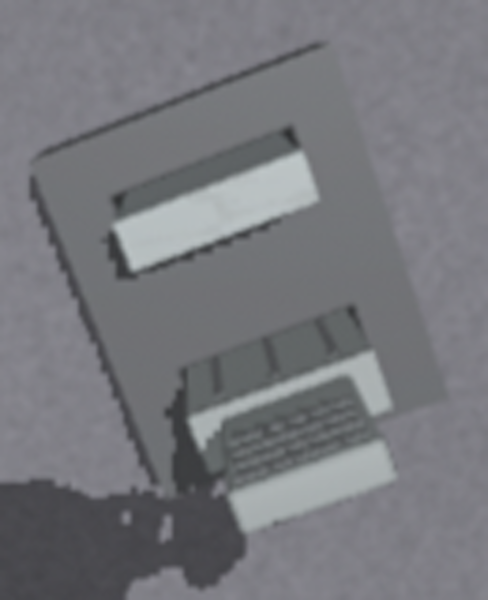

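```bash
python3 - <<'E'
from h import *
import pickle
c,p,D=pickle.load(open("rack.pkl","rb"))
q=lambda x,y,z:onz(c,(x+.5)/3.75-.5+270,(y+.5)/3.75-.5+85,z)
for n,z,L in(("tab",.168,[(229,494),(383,440),(396,480),(243,533)]),("blank",.093,[(113,228),(303,151),(318,200),(133,270)]),("rack",.05,[(34,160),(328,43),(447,398)])):
    C=np.array([q(x,y,z) for x,y in L]); print(n,C.round(4),C.mean(0).round(4),[np.linalg.norm(C[i]-C[i-1]).round(4) for i in range(len(L))])
    print(" y-dir",np.arctan2(*(C[1]-C[0])[[1,0]]),np.arctan2(*(C[2]-C[-1])[[1,0]]))
print("shoulder",[q(x,y,.103).round(4) for x,y in[(190,415),(375,350),(391,408)]])
P=cloud(c,D)
for x,y in[(315,485),(210,430),(215,220)]: print(P[int(y/3.75+85),int(x/3.75+270)].round(4))
c,p,D=pickle.load(open("tank2.pkl","rb"))
q=lambda x,y,z:onz(c,(x+.5)/2-.5+140,(y+.5)/2-.5+50,z)
C=np.array([q(x,y,.115) for x,y in[(108,194),(402,190),(398,446),(138,447)]]);print(C.round(4),C.mean(0))
B=np.array([q(x,y,.12) for x,y in[(332,222),(373,222),(373,427),(335,427)]]);print("bar",B.round(4),B.mean(0))
print("cass",[q(x,y,.105).round(4) for x,y in[(172,266),(332,264),(172,254),(332,252)]])
E
```

```text
tab [[0.5543 0.2133 0.168 ]
 [0.5409 0.2495 0.168 ]
 [0.5509 0.253  0.168 ]
 [0.5643 0.2168 0.168 ]] [0.5526 0.2331 0.168 ] [np.float64(0.0106), np.float64(0.0386), np.float64(0.0106), np.float64(0.0387)]
 y-dir 1.9261891778532576 1.925760087103483
blank [[0.5012 0.1828 0.093 ]
 [0.4799 0.2361 0.093 ]
 [0.4934 0.2407 0.093 ]
 [0.5132 0.1883 0.093 ]] [0.4969 0.212  0.093 ] [np.float64(0.0132), np.float64(0.0574), np.float64(0.0143), np.float64(0.0559)]
 y-dir 1.9500033139114288 1.930792134843041
rack [[0.4858 0.1562 0.05  ]
 [0.4511 0.247  0.05  ]
 [0.5632 0.2901 0.05  ]] [0.5    0.2311 0.05  ] [np.float64(0.1546), np.float64(0.0972), np.float64(0.1201)]
 y-dir 1.9361822952289494 0.0
shoulder [array([0.5535, 0.2046, 0.103 ]), array([0.5344, 0.257 , 0.103 ]), array([0.5515, 0.2624, 0.103 ])]
[0.5517 0.234  0.1692]
[0.5574 0.2107 0.1039]
[0.4985 0.2117 0.0943]
[[ 0.4608 -0.2955  0.115 ]
 [ 0.4573 -0.14    0.115 ]
 [ 0.6089 -0.1377  0.115 ]
 [ 0.6113 -0.2928  0.115 ]] [ 0.53456665 -0.21647545  0.115     ]
bar [[ 0.4738 -0.1767  0.12  ]
 [ 0.4735 -0.1551  0.12  ]
 [ 0.5938 -0.153   0.12  ]
 [ 0.5941 -0.1751  0.12  ]] [ 0.53380141 -0.16496721  0.12      ]
cass [array([ 0.5023, -0.2671,  0.105 ]), array([ 0.5003, -0.1772,  0.105 ]), array([ 0.4954, -0.2666,  0.105 ]), array([ 0.4934, -0.1772,  0.105 ])]
```

>>> advance:
  motion: "-0.01 0.04 0 0 0 0.14;-0.02 0.08 0 0 0 0.28;-0.03 0.12 0 0 0 0.42;-0.04 0.16 0 0 0 0.56;-0.05 0.2 0 0 0 0.7"
  aperture: 0.05

```text
clock: 7.65
tcp_pos: [0.5338, 0.0367, 0.3969]
orientation: [-1.074, -2.952, -0.001]
contact_force: [-0.3, -0.8, 0.2]
grip_width: 0.0499
gripper_force: 0.0
```

```bash
python3 - <<'E'
from h import *
go(.5526,.2331,.29,.359)
E
```

```text
shift [0.1117 0.1626 0.107 ] turn [ 3.000e-04 -4.000e-04  5.143e-01] yaw now 0.873 j [-0.55  0.17  0.42  1.79 -0.07  1.2   0.77] F [-0.3 -0.8  0.2] p [0.5338 0.0367 0.3969]
```

>>> advance:
  motion: "0.025 0.035 0 0 0 0.13;0.05 0.07 0 0 0 0.26;0.075 0.105 0 0 0 0.39;0.1 0.14 0 0 0 0.514;0.112 0.1626 0.03 0 0 0.514"

```text
clock: 8.15
tcp_pos: [0.5522, 0.2367, 0.3699]
orientation: [1.779, 2.587, 0.012]
contact_force: [0.6, 0.2, 0.3]
grip_width: 0.05
gripper_force: 0.0
```

>>> advance:
  motion: "0 0 0.03 0 0 0;0 0 0.06 0 0 0;0 0 0.077 0 0 0;0 0 0.077 0 0 0"

```text
clock: 8.55
tcp_pos: [0.5497, 0.2311, 0.287]
orientation: [-1.78, -2.586, 0.008]
contact_force: [-0.2, -0.2, 0.3]
grip_width: 0.0497
gripper_force: 0.0
```

```bash
python3 - <<'E'
from h import *
go(.5526,.2331,.203,.359)
E
```

```text
shift [0.0009 0.0039 0.084 ] turn [-0.0057  0.0009  0.0063] yaw now 0.365 j [-0.78  0.38  0.36  1.78 -0.16  1.01  0.01] F [-0.2 -0.2  0.3] p [0.5497 0.2311 0.287 ]
```

>>> advance:
  motion: "0.0005 0.003 0.03 -0.004 0 0.005;0.0005 0.003 0.06 -0.004 0 0.005;0.0005 0.003 0.084 -0.004 0 0.005;0.0005 0.003 0.084 -0.004 0 0.005"

```text
clock: 8.95
tcp_pos: [0.5526, 0.2327, 0.204]
orientation: [1.788, 2.583, -0.001]
contact_force: [-0.3, -0.1, 0.2]
grip_width: 0.05
gripper_force: 0.0
```

>>> advance:
  motion: "0 0 0 0 0 0;0 0 0 0 0 0;0 0 0 0 0 0;0 0 0 0 0 0;0 0 0 0 0 0"
  aperture: 0
  grip_force: 60

```text
clock: 9.45
tcp_pos: [0.5545, 0.2333, 0.208]
orientation: [1.786, 2.581, 0.008]
contact_force: [-2.3, -0.7, 5.6]
grip_width: 0.0113
gripper_force: 59.2
```

```bash
python3 - <<'E'
from h import *
print(r.get_obs()["moment"],r.get_obs()["contact_force"])
go(.5526,.2331,.203,.359)
E
```

```text
[-0.26776439  0.68728751 -0.04666082] [-2.26639318 -0.69096877  5.64319211]
shift [ 0.0005 -0.0019  0.005 ] turn [ 0.006  -0.0008  0.001 ] yaw now 0.36 j [-0.76  0.48  0.33  1.85 -0.2   0.85  0.04] F [-2.3 -0.7  5.6] p [0.5545 0.2333 0.208 ]
```

>>> advance:
  motion: "0 0 -0.01 0 0 0;0 0 -0.02 0 0 0;0 0 -0.035 0 0 0;0 0 -0.05 0 0 0;0 0 -0.07 0 0 0"

```text
clock: 9.95
tcp_pos: [0.5535, 0.2329, 0.2772]
orientation: [1.787, 2.581, 0.005]
contact_force: [-0.1, -0.0, -1.0]
grip_width: 0.011
gripper_force: 58.5
```

>>> advance:
  motion: "0 0 -0.03 0 0 0;0 0 -0.06 0 0 0;0 0 -0.09 0 0 0;0 0 -0.11 0 0 0;0 0 -0.11 0 0 0"

```text
clock: 10.45
tcp_pos: [0.5546, 0.233, 0.3904]
orientation: [1.785, 2.579, 0.016]
contact_force: [-0.5, 0.2, -1.3]
grip_width: 0.0111
gripper_force: 58.6
```

```bash
python3 - <<'E'
from h import *
p,D=r.grab_frame("side");cv2.imwrite("pics/s3.png",cv2.resize(p[30:230,200:400],None,fx=2.5,fy=2.5))
print(r.get_obs()["moment"],r.get_obs()["contact_force"])
go(.4795,-.217,.385,.012)
E
```

```text
[-0.01801838 -0.00795309 -0.01103892] [-0.11486167 -0.17692806 -2.51852488]
shift [-0.3948 -0.228   0.0009] turn [ 0.0076 -0.0022  0.3478] yaw now 0.36 j [-0.81  0.29  0.39  1.66 -0.12  1.2  -0.03] F [-0.1 -0.2 -2.5] p [0.5538 0.2328 0.388 ]
```

View pics/s3.png

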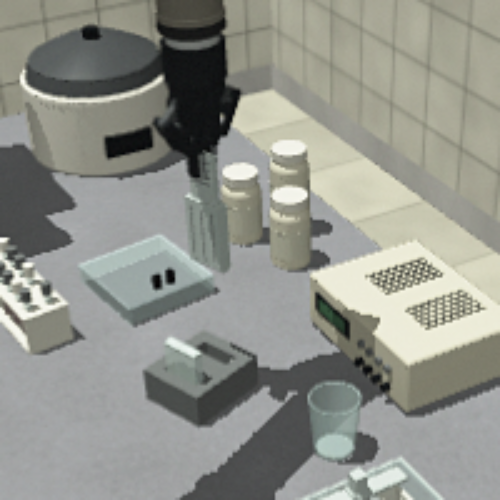

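>>> advance:
  motion: "-0.039 -0.023 0 0 0 0;-0.078 -0.046 0 0 0 0;-0.117 -0.069 0 0 0 0;-0.156 -0.092 0 0 0 0;-0.195 -0.114 0 0 0 0"

```text
clock: 11.0
tcp_pos: [0.5139, 0.0083, 0.3842]
orientation: [1.787, 2.583, 0.003]
contact_force: [1.2, -0.3, -0.7]
grip_width: 0.0114
gripper_force: 58.7
```

>>> advance:
  motion: "-0.039 -0.023 0 0 0 0.08;-0.078 -0.046 0 0 0 0.16;-0.117 -0.069 0 0 0 0.24;-0.156 -0.092 0 0 0 0.32;-0.195 -0.114 0 0 0 0.348"

```text
clock: 11.5
tcp_pos: [0.4759, -0.2139, 0.384]
orientation: [2.211, 2.232, 0.005]
contact_force: [1.6, 0.2, -1.2]
grip_width: 0.0115
gripper_force: 58.8
```

>>> advance:
  motion: "0 0 0 0 0 0;0 0 0 0 0 0"

```text
clock: 11.7
tcp_pos: [0.4763, -0.2132, 0.384]
orientation: [2.211, 2.232, 0.004]
contact_force: [0.4, 1.4, -1.0]
grip_width: 0.011
gripper_force: 58.8
```

```bash
python3 - <<'E'
from h import *
import pickle
go(.4795,-.217,.385,.012)
c=cam("wrist");p,D=r.grab_frame("wrist");pickle.dump((c,p,D),open("t4.pkl","wb"))
cv2.imwrite("pics/w4.png",p)
p,D=r.grab_frame("side");cv2.imwrite("pics/s4.png",p)
cv2.imwrite("pics/s4.png",cv2.resize(p[80:300,270:430],None,fx=2.5,fy=2.5))
E
```

```text
shift [-0.0038  0.0031 -0.001 ] turn [ 0.0018 -0.0018 -0.0028] yaw now 0.009 j [-0.31  0.16  0.7   1.85 -0.12  1.16  0.44] F [ 0.4  1.4 -1. ] p [ 0.4763 -0.2132  0.384 ]
```

View pics/w4.png

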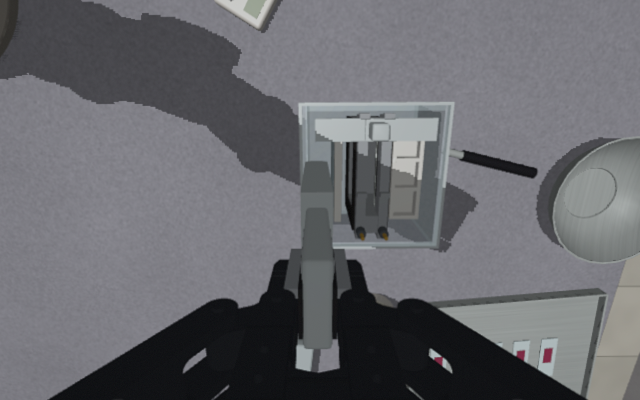

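```bash
python3 - <<'E'
from h import *
import pickle
c,p,D=pickle.load(open("t4.pkl","rb")); P=cloud(c,D)
for v in(168,180,200): 
    x=P[v,300:336]; print(v,[(300+i,*x[i].round(3)) for i in range(0,36,3)])
for v in(148,156): print(v,[(u,*P[v,u].round(3)) for u in range(298,352,3)])
g=p[152].astype(int).sum(1); print(list(zip(range(296,360),g[296:360])))
print("wall z.115",[onz(c,u,152,.115).round(4) for u in(302,308)],"cass .105",[onz(c,u,152,.105).round(4) for u in(333,342)], "tank corners",[onz(c,*q,.115).round(4) for q in[(299,103),(453,103),(440,248)]])
g=p[172].astype(int).sum(1); print("wedge",list(zip(range(296,340),g[296:340])))
E
```

```text
168 [(300, np.float64(0.459), np.float64(-0.205), np.float64(0.116)), (303, np.float64(0.462), np.float64(-0.205), np.float64(0.115)), (306, np.float64(0.468), np.float64(-0.185), np.float64(0.213)), (309, np.float64(0.47), np.float64(-0.185), np.float64(0.215)), (312, np.float64(0.472), np.float64(-0.185), np.float64(0.215)), (315, np.float64(0.474), np.float64(-0.185), np.float64(0.214)), (318, np.float64(0.477), np.float64(-0.185), np.float64(0.214)), (321, np.float64(0.479), np.float64(-0.185), np.float64(0.214)), (324, np.float64(0.481), np.float64(-0.185), np.float64(0.215)), (327, np.float64(0.483), np.float64(-0.185), np.float64(0.213)), (330, np.float64(0.494), np.float64(-0.227), np.float64(0.007)), (333, np.float64(0.494), np.float64(-0.212), np.float64(0.081))]
180 [(300, np.float64(0.453), np.float64(-0.246), np.float64(0.0)), (303, np.float64(0.467), np.float64(-0.185), np.float64(0.251)), (306, np.float64(0.469), np.float64(-0.185), np.float64(0.251)), (309, np.float64(0.471), np.float64(-0.185), np.float64(0.252)), (312, np.float64(0.473), np.float64(-0.185), np.float
[... 5534 characters left out ...]
8, np.int64(255)), (309, np.int64(258)), (310, np.int64(256)), (311, np.int64(259)), (312, np.int64(257)), (313, np.int64(258)), (314, np.int64(256)), (315, np.int64(258)), (316, np.int64(255)), (317, np.int64(256)), (318, np.int64(256)), (319, np.int64(256)), (320, np.int64(256)), (321, np.int64(256)), (322, np.int64(258)), (323, np.int64(256)), (324, np.int64(255)), (325, np.int64(255)), (326, np.int64(258)), (327, np.int64(255)), (328, np.int64(269)), (329, np.int64(333)), (330, np.int64(364)), (331, np.int64(233)), (332, np.int64(219)), (333, np.int64(227)), (334, np.int64(265)), (335, np.int64(341)), (336, np.int64(351)), (337, np.int64(351)), (338, np.int64(350)), (339, np.int64(348))]
```

>>> advance:
  motion: "-0.004 0.0045 0.01 0 0 -0.003;-0.004 0.0045 0.03 0 0 -0.003;-0.004 0.0045 0.05 0 0 -0.003;-0.004 0.0045 0.05 0 0 -0.003"

```text
clock: 12.2
tcp_pos: [0.4812, -0.2146, 0.3319]
orientation: [-2.2, -2.238, -0.001]
contact_force: [0.4, -0.1, -0.9]
grip_width: 0.0112
gripper_force: 58.8
```

```bash
python3 - <<'E'
from h import *
go(.4805,-.217,.26,.012)
E
```

```text
shift [-0.0026 -0.0006  0.0718] turn [-0.0018 -0.0026  0.0054] yaw now 0.017 j [-0.28  0.24  0.69  1.91 -0.17  1.06  0.5 ] F [ 0.4 -0.1 -0.9] p [ 0.4812 -0.2146  0.3319]
```

>>> advance:
  motion: "-0.002 0 0.015 0 0 0.004;-0.002 0 0.03 0 0 0.004;-0.002 0 0.045 0 0 0.004;-0.002 0 0.06 0 0 0.004;-0.002 0 0.07 0 0 0.004"

```text
clock: 12.7
tcp_pos: [0.4827, -0.2176, 0.2644]
orientation: [2.207, 2.234, 0.006]
contact_force: [-0.3, 0.0, -1.3]
grip_width: 0.0112
gripper_force: 58.7
```

```bash
python3 - <<'E'
from h import *
import pickle
go(.4805,-.217,.205,.012)
c=cam("wrist");p,D=r.grab_frame("wrist");P=cloud(c,D)
# rows in view: find points near y=-.189 on blade and wall/cassette tops
m=(np.abs(P[...,0]-.48)<.03)&(np.abs(P[...,1]+.187)<.003)&(P[...,2]>.09)&(P[...,2]<.2)
Q=P[m]
for z0,z1 in((.1,.11),(.112,.119),(.125,.15)):
    q=Q[(Q[:,2]>z0)&(Q[:,2]<z1)]; print(z0,len(q),np.percentile(q[:,0],[0,5,50,95,100]).round(4) if len(q) else "")
E
```

```text
shift [ 0.0006 -0.0024  0.0594] turn [ 0.0034 -0.0016  0.0004] yaw now 0.012 j [-0.23  0.33  0.66  1.98 -0.26  0.91  0.58] F [-0.3  0.  -1.3] p [ 0.4827 -0.2176  0.2644]
0.1 187 [0.466  0.4734 0.4944 0.5013 0.502 ]
0.112 172 [0.4583 0.4589 0.4644 0.488  0.4904]
0.125 297 [0.4731 0.474  0.4823 0.4901 0.4911]
```

>>> advance:
  motion: "0 -0.002 0.012 0 0 0;0 -0.002 0.025 0 0 0;0 -0.002 0.038 0 0 0;0 -0.002 0.05 0 0 0;0 -0.002 0.052 0 0 0"

```text
clock: 13.25
tcp_pos: [0.4797, -0.2178, 0.2112]
orientation: [-2.209, -2.233, -0.003]
contact_force: [-0.4, 0.7, -1.0]
grip_width: 0.0114
gripper_force: 58.6
```

>>> advance:
  motion: "0 0 0.002 0 0 0;0 0 0.004 0 0 0;0 0 0.006 0 0 0;0 0 0.008 0 0 0;0 0 0.008 0 0 0"

```text
clock: 13.75
tcp_pos: [0.4807, -0.2183, 0.2051]
orientation: [2.208, 2.232, 0.006]
contact_force: [-0.3, 0.6, -1.4]
grip_width: 0.0112
gripper_force: 58.9
```

```bash
python3 - <<'E'
from h import *
go(.4805,-.217,.205,.012)
E
```

```text
shift [ 0.0013 -0.0002  0.0001] turn [ 0.0042 -0.0013 -0.001 ] yaw now 0.011 j [-0.18  0.41  0.61  2.03 -0.33  0.79  0.64] F [-0.3  0.6 -1.4] p [ 0.4807 -0.2183  0.2051]
```

Not yet touching the floor; continue gently.

>>> advance:
  motion: "0 0 0.001 0 0 0;0 0 0.002 0 0 0;0 0 0.002 0 0 0"

```text
clock: 14.05
tcp_pos: [0.4812, -0.2186, 0.2049]
orientation: [2.208, 2.232, 0.009]
contact_force: [-4.2, 2.8, 18.6]
grip_width: 0.0107
gripper_force: 61.7
```

>>> advance:
  motion: "0 0 0.001 0 0 0;0 0 0.002 0 0 0;0 0 0.002 0 0 0"

```text
clock: 14.35
tcp_pos: [0.4818, -0.2189, 0.2049]
orientation: [2.208, 2.231, 0.012]
contact_force: [-8.8, 5.8, 38.8]
grip_width: 0.0112
gripper_force: 64.9
```

>>> advance:
  motion: "0 0 -0.002 0 0 0;0 0 -0.0038 0 0 0;0 0 -0.0038 0 0 0"

```text
clock: 14.65
tcp_pos: [0.4807, -0.2182, 0.2049]
orientation: [2.208, 2.232, 0.006]
contact_force: [-2.5, 0.3, 6.8]
grip_width: 0.0113
gripper_force: 60.2
```

>>> advance:
  motion: "0 0.002 0 0 0 0;0 0.004 0 0 0 0;0 0.006 0 0 0 0;0 0.008 0 0 0 0;0 0.008 0 0 0 0"

```text
clock: 15.15
tcp_pos: [0.4864, -0.2186, 0.2049]
orientation: [-2.208, -2.231, -0.002]
contact_force: [-8.8, 0.3, 15.7]
grip_width: 0.0113
gripper_force: 61.4
```

>>> advance:
  motion: "0 0.001 0 0 0 0;0 0.002 0 0 0 0;0 0.003 0 0 0 0;0 0.004 0 0 0 0;0 0.004 0 0 0 0"

```text
clock: 15.65
tcp_pos: [0.4898, -0.2188, 0.205]
orientation: [-2.208, -2.23, -0.001]
contact_force: [-9.2, 0.4, 16.3]
grip_width: 0.011
gripper_force: 63.5
```

>>> advance:
  motion: "0 0 -0.001 0 0 0;0 0.001 -0.001 0 0 0;0 0.002 -0.001 0 0 0;0 0.003 -0.001 0 0 0;0 0.003 -0.001 0 0 0"

```text
clock: 16.15
tcp_pos: [0.4959, -0.2178, 0.2056]
orientation: [2.208, 2.233, 0.006]
contact_force: [-0.3, 0.5, -1.8]
grip_width: 0.0115
gripper_force: 58.9
```

>>> advance:
  motion: "0 0.001 0 0 0 0;0 0.002 0 0 0 0;0 0.003 0 0 0 0;0 0.003 0 0 0 0"

```text
clock: 16.55
tcp_pos: [0.498, -0.2181, 0.2057]
orientation: [2.209, 2.233, 0.005]
contact_force: [-1.7, 0.1, 0.1]
grip_width: 0.0111
gripper_force: 59.0
```

```bash
python3 - <<'E'
from h import *
P=cloud(cam("wrist"),r.grab_frame("wrist")[1])
for y in(-.2,-.19,-.185,-.18,-.26,-.25):
    m=(np.abs(P[...,0]-.5)<.02)&(np.abs(P[...,1]-y)<.0025)&(P[...,2]>.101)&(P[...,2]<.109)
    q=P[m]; print(y,len(q),np.percentile(q[:,0],[0,5,50,95,100]).round(4) if len(q) else "")
E
```

```text
-0.2 373 [0.4888 0.4899 0.5063 0.5166 0.5175]
-0.19 340 [0.4883 0.4904 0.5074 0.5166 0.5173]
-0.185 202 [0.506  0.5064 0.5114 0.517  0.5173]
-0.18 84 [0.506  0.5064 0.5116 0.5169 0.517 ]
-0.26 0 
-0.25 0
```

>>> advance:
  motion: "0 0.001 0.0005 0 0 0;0 0.002 0.0005 0 0 0;0 0.003 0.0005 0 0 0;0 0.003 0.0005 0 0 0"

```text
clock: 17.0
tcp_pos: [0.4988, -0.2182, 0.205]
orientation: [-2.207, -2.23, -0.001]
contact_force: [-11.0, 1.4, 8.3]
grip_width: 0.0113
gripper_force: 60.1
```

>>> advance:
  motion: "0 0.001 0 0 0 0;0 0.002 0 0 0 0;0 0.003 0 0 0 0;0 0.003 0 0 0 0"

```text
clock: 17.4
tcp_pos: [0.4995, -0.2183, 0.205]
orientation: [-2.205, -2.226, 0.002]
contact_force: [-19.0, 2.9, 17.2]
grip_width: 0.0115
gripper_force: 61.5
```

>>> advance:
  motion: "0 -0.001 -0.0006 0 0 0;0 -0.001 -0.0006 0 0 0;0 -0.001 -0.0006 0 0 0"

```text
clock: 17.7
tcp_pos: [0.4993, -0.2182, 0.205]
orientation: [-2.206, -2.228, 0.001]
contact_force: [-13.8, 0.4, 7.5]
grip_width: 0.0111
gripper_force: 60.4
```

```bash
python3 - <<'E'
from h import *
w,D=r.grab_frame("wrist");P=cloud(cam("wrist"),D)
for y in(-.2,-.19,-.185,-.18):
    q=P[(np.abs(P[...,0]-.5)<.02)&(np.abs(P[...,1]-y)<.0025)&(P[...,2]>.101)&(P[...,2]<.109)]; print(y,len(q),np.percentile(q[:,0],[0,5,50,95,100]).round(4) if len(q) else "")
t,D=r.grab_frame("top"); s,_=r.grab_frame("side")
f=lambda i,x,y,k:cv2.resize(i[y:y+90,x:x+90],None,fx=k,fy=k,interpolation=cv2.INTER_CUBIC)
cv2.imwrite("pics/fin.png",np.vstack([np.hstack([f(t,320,150,3),f(s,310,200,3)]),cv2.resize(w[:330],(540,278))]))
for z in ():pass
print(r.get_obs()["contact_force"],r.get_obs()["moment"])
E
```

```text
-0.2 314 [0.4888 0.4905 0.5078 0.5166 0.5174]
-0.19 284 [0.4889 0.4921 0.5092 0.5167 0.5172]
-0.185 203 [0.5061 0.5065 0.5116 0.517  0.5171]
-0.18 87 [0.5063 0.5068 0.5116 0.5168 0.5171]
[-14.29250531   0.56698334   7.08991912] [0.08538409 3.47003637 0.22970236]
```

View pics/fin.png

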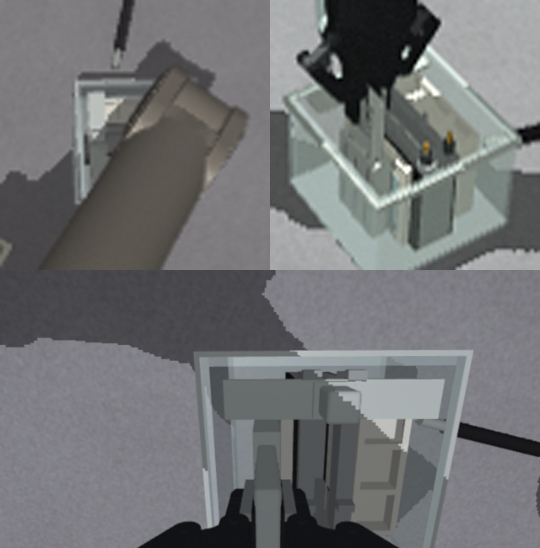

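```bash
python3 - <<'E'
from h import *
P=cloud(cam("side"),r.grab_frame("side")[1])
b=(P[...,0]>.45)&(P[...,0]<.56)&(P[...,1]>-.285)&(P[...,1]<-.15)&(P[...,2]>.003)&(P[...,2]<.118)
print(b.sum())
for z in np.arange(.01,.115,.01):
    m=b&(abs(P[...,2]-z)<.005); q=P[m]
    k=q[(q[:,1]>-.268)&(q[:,1]<-.250)]; print(z.round(3),len(q),"x:",np.sort(k[:,0]).round(3)[::max(1,len(k)//14)])
E
```

```text
1525
0.01 63 x: [0.456 0.461 0.462 0.462 0.462 0.463 0.463 0.463 0.463 0.464]
0.02 60 x: [0.462 0.462 0.463 0.463 0.464 0.464 0.464 0.465]
0.03 61 x: [0.462 0.462 0.462 0.463 0.463 0.463]
0.04 67 x: [0.461 0.461 0.462 0.462 0.462 0.462 0.463 0.463 0.464 0.464 0.464]
0.05 65 x: [0.461 0.461 0.461 0.462 0.462 0.463 0.463 0.463 0.463 0.464]
0.06 82 x: [0.461 0.461 0.462 0.462 0.462 0.463 0.463]
0.07 102 x: [0.461 0.461 0.461 0.461 0.462 0.462 0.462 0.462 0.462 0.463 0.463 0.506
 0.507]
0.08 132 x: [0.46  0.46  0.461 0.461 0.461 0.462 0.462 0.462 0.462 0.463 0.463 0.464
 0.505 0.506 0.506 0.507 0.507 0.507 0.508 0.508 0.509]
0.09 142 x: [0.461 0.462 0.462 0.462 0.462 0.462 0.462 0.463 0.463 0.505 0.506 0.506
 0.506 0.506 0.507 0.507 0.507 0.507 0.509 0.509 0.509 0.512 0.515]
0.1 221 x: [0.46  0.461 0.462 0.506 0.506 0.507 0.507 0.507 0.508 0.51  0.511 0.513
 0.513 0.515 0.515 0.517 0.517 0.519]
0.11 369 x: [0.458 0.46  0.463 0.465 0.507 0.515 0.518 0.518 0.519 0.521 0.528 0.538
 0.541 0.543 0.545 0.547]
```

```bash
python3 - <<'E'
from h import *
P=cloud(cam("side"),r.grab_frame("side")[1])
q=P[(abs(P[...,0]-.507)<.0025)&(P[...,1]>-.265)&(P[...,1]<-.245)&(P[...,2]>.06)&(P[...,2]<.103)]
print(len(q),"dx/dz",np.polyfit(q[:,2],q[:,0],1))
c=cam("wrist");w,D=r.grab_frame("wrist");P=cloud(c,D)
q=P[(P[...,0]>.49)&(P[...,0]<.514)&(P[...,1]>-.22)&(P[...,1]<-.15)&(P[...,2]>.003)&(P[...,2]<.095)]
q=q[np.argsort(q[:,2])]
print(len(q));
for z in np.arange(.005,.095,.01):
    k=q[abs(q[:,2]-z)<.005]; print(z.round(3),len(k),np.percentile(k[:,0],[0,25,50,75,100]).round(4) if len(k) else "", k[:,1].mean().round(3) if len(k) else "")
# side-view colour at the -y end: row scan between cassette end and core
s,_=r.grab_frame("side");S=cam("side")
for z in(.02,.04,.06,.08,.1):
    a=proj(S,(.49,-.267,z));b=proj(S,(.535,-.267,z)); n=24
    print(z,[int(s[int(round(v)),int(round(u))].sum()) for u,v in np.linspace(a,b,n)],[a.round(0),b.round(0)])
E
```

```text
43 dx/dz [0.01488374 0.50558259]
844
0.005 485 [0.49   0.4963 0.5018 0.5081 0.5137] -0.158
0.015 1 [0.5137 0.5137 0.5137 0.5137 0.5137] -0.158
0.025 8 [0.5135 0.5136 0.5136 0.5136 0.5138] -0.16
0.035 7 [0.5136 0.5136 0.5137 0.5137 0.5139] -0.16
0.045 6 [0.5136 0.5136 0.5136 0.5137 0.5139] -0.159
0.055 4 [0.5136 0.5136 0.5136 0.5137 0.5137] -0.159
0.065 43 [0.4901 0.4949 0.4991 0.5029 0.5136] -0.188
0.075 104 [0.4903 0.4937 0.4978 0.5022 0.5137] -0.189
0.085 126 [0.4901 0.495  0.4991 0.5032 0.5137] -0.189
0.02 [494, 495, 490, 498, 485, 485, 445, 445, 451, 412, 412, 420, 420, 229, 187, 187, 196, 196, 212, 342, 343, 336, 336, 333] [array([348., 281.]), array([362., 274.])]
0.04 [412, 417, 358, 337, 339, 339, 422, 453, 453, 420, 425, 414, 334, 359, 174, 174, 200, 182, 182, 305, 340, 340, 327, 327] [array([348., 276.]), array([362., 270.])]
0.06 [354, 354, 340, 346, 403, 411, 423, 452, 452, 442, 411, 411, 407, 174, 174, 195, 195, 186, 258, 258, 332, 332, 330, 334] [array([349., 271.]), array([363., 265.])]
0.08 [672, 672, 618, 684, 684, 633, 640, 695, 637, 637, 685, 638, 638, 513, 513, 683, 587, 493, 685, 629, 615, 656, 656, 621] [array([349., 266.]), array([363., 260.])]
0.1 [379, 291, 290, 407, 407, 530, 502, 502, 506, 430, 430, 422, 510, 193, 40, 40, 300, 349, 349, 355, 411, 411, 411, 134] [array([349., 261.]), array([363., 254.])]
```

>>> advance:
  motion: "0 -0.001 0 -0.006 0 0;0 -0.001 0 -0.012 0 0;0 -0.001 0 -0.012 0 0;0 -0.001 0 -0.012 0 0"

```text
clock: 18.45
tcp_pos: [0.4983, -0.2182, 0.205]
orientation: [2.209, 2.231, 0.012]
contact_force: [-13.4, 0.1, 8.8]
grip_width: 0.0112
gripper_force: 60.7
```

```bash
python3 - <<'E'
from h import *
o=r.get_obs();print(o["contact_force"],o["moment"])
print("tool z",Ro.from_rotvec(o["orientation"]).as_matrix()[:,2].round(4))
P=cloud(cam("side"),r.grab_frame("side")[1])
q=P[(abs(P[...,0]-.507)<.0025)&(P[...,1]>-.265)&(P[...,1]<-.245)&(P[...,2]>.06)&(P[...,2]<.103)]
print(len(q),"dx/dz",np.polyfit(q[:,2],q[:,0],1))
E
```

```text
[-13.42502172   0.08141544   8.81673121] [0.00554046 3.79366745 0.17769406]
tool z [ 0.0068  0.0041 -1.    ]
38 dx/dz [0.00922589 0.50574766]
```

```bash
python3 -c "
from h import *
print(r.hand_in())"
```

```text
the job is handed in; nothing more can be done
None
```

I slid the carry lock to its open end stop and put the wedge upright on the tank floor behind the cassette, near its middle. The arm is still holding it there, pressing with about 13 N, and by depth readings the cassette's upper part is flush on the gasket; its lower edge could not be measured directly, but the contact forces also point to flush. Handed in at about 18.5 s, with no verdict shown.

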